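# Hold the burn-in cage gate ajar past its bent keeper

### The arm

A 6-joint arm with a two-finger parallel gripper is mounted at the origin on the work surface. World frame = base frame: x ahead of the robot, y to its left, z up, the work surface at z = 0. Lengths are in m, angles in rad, forces in N, time in s.
With the tool pointing down it reaches from about 0.275 to 0.825 m from the base axis. Payload 5.2 kg.
Tool frame: the origin (TCP) lies on the centre line of the jaws, within the pads' length; the fingertips stand 25 mm ahead of it and the grasp point (between the pads) lies 6 mm ahead of it; z points along the fingers, y is the line along which they close (so a half turn about z gives the same grasp; the last joint's range is limited). The gripper opens to 93 mm and grips with 3 to 60 N. Pads are 15 mm wide; open, the fingers measure 128 mm over their backs; the gripper's body (75 mm by 188 mm) begins 65 mm behind the grasp point.
Start: joints at [-1.38, 0.259, 1.535, -0, 1.348, -0.203], TCP at [0.211, -0.508, 0.244] pointing down, gripper open.
Joint ranges: [-3.14, 3.14], [-0.91, 2.08], [0.19, 2.58], [-1.22, 4.36], [0.22, 2.71], [-3.12, 3.12]. Speed limits (rad/s): [2.57, 2.57, 3.14, 3.14, 3.14, 3.14].

### API

Orientations are given as a rotation vector (axis times angle).
In Python, from rig import telemetry, optics, env gives the robot as it stands.
- The arm moves only by the tool jog_arm, never from a script. Its argument "rows" is a list that holds one entry, the list of rows, each a list of 6 numbers: the shift along the tool's x, y, z scaled (see below), then the turn, a rotation vector about the tool's x, y, z scaled (see below). In form: [[[tx, ty, tz, ax, ay, az], ...]]. A call has 1 to 20 rows; each row is the pose to reach, as a shift and turn from the pose commanded when the call began, along the tool's axes at that moment; what a row does not reach only later rows make up. The controller multiplies each number of a shift by 0.1 m and each number of a turn by 60 degrees. A row lasts 1/12 s, in which the tool goes at most 41.7 mm and 7.16 degrees, less where a joint would pass 70% of its speed; a pose out of reach is approached as far as the arm can. A call with a number of a shift or a turn outside -1 to 1 is refused whole. A call with a gripper value outside its range is refused whole. "jaw" is the opening in per cent of the stroke, from 0 (shut) to 100 (fully open), set as the call begins (left out, the last holds). The fingers move at their own pace and stop on an object; "grip_force" is the grip in N (left out, the last holds). Time passes only in rows, so rows that repeat a pose let the fingers close. It gives the time, the measured TCP pose, the force, the opening and the grip force at its end, in the units of the state.
- telemetry.get_state(): the state, without advancing time (a new reading comes with each control period).
- optics.camera(name): name is "side" or "top" or "wrist"; returns a dict with "img" (480x640x3 uint8, red, green, blue), "vfov" (degrees; the focal length in pixels is half the picture's height over the tangent of half this angle, whatever the lens; pixels are square), "cx", "cy" (the principal point, pixels), "position" and "rotation" of the camera in the world; the wrist camera has in their place "tool_from_camera" (4x4, takes a point from camera to tool coordinates, whose origin is the TCP and whose axes are the flange's). Camera axes: x right, y down, z forward; pixel columns grow to the right and rows downward; lengths in m; the calibration is good to about 2 mm. The wrist camera is an equidistant fisheye: a pixel r from the principal point sees the ray r / f radians off the axis. A picture is of the moment at which its call begins: read the wrist's pose just before it. There is no depth.
- env.close_job(): hands the job in; it is judged then, once.
The state is a dict: "time": time; "joint_positions": joint angles; "joint_vel": joint speeds; "effort": joint torques, N m; "eef_pos": TCP position; "tcp_rot": TCP orientation; "ft_force": force on the tool from outside, world axes, zero at the start; "wrist_torque": the same for the moment, N m; "gripper_width": finger opening in m; "finger_force": force on a finger pad.
Only numpy, scipy, OpenCV 4.12 (cv2) and the standard library are available. Lean on these libraries where they do the work, as an engineer would, in place of code of your own. Each camera call takes 0.05 s, during which the arm holds its last target. There are 200 camera calls.

### The job

The bolt on the burn-in cage's gate has sagged and its notched nose hooks on the bent-up lip of the keeper, so take the bolt by its knob, lift it, and while it is lifted draw it back out of the keeper. Then swing the spring-closed gate towards you by the knob, about a hand's breadth (its free edge some 8 cm out), and hold it still there so that I can slip a board in: finish while holding the knob, do not let go. Leave the loose things around the cage where they lie.

Things in the scene. Friction and masses are not known exactly. Their poses are not given: they have to be found in the camera images.
- cage: bench-top mesh cage of grey square tube, 330 mm wide, 260 deep, 239 high, fixed. Origin on the table midway between its front posts, in the plane of their front faces. x points into the cage (the gate faces -x, to the robot), y along the front to the left, z up. Hinge post at y = +150 (left), latch post at y = -150. The gate fills the front, its face in the plane x = 0, its top 236 above the table
- gate_hinge (a point): point on the gate's upright hinge axis, at cage x = 0, y = +134 mm, 206 mm above the table.
- gate_edge (a point): point on the gate's free (latch) edge, front face, 266 mm from the hinge axis, 206 mm above the table; with the gate shut it is at cage x = 0, y = -132 mm.
- gate (a joint): gate angle, rad: 0 shut, grows as the free edge swings out to the front (clockwise seen from above), to 1.4 at most. A spring shuts it: closing moment 0.24 Nm when shut plus 0.8 Nm/rad, about 3 N at the knob when ajar; let go, it shuts. It cannot open while the bolt's nose is in the keeper
- bolt (a joint): draw of the barrel bolt, m: 0 thrown, grows as it is drawn along the gate to the hinge side (cage +y), stop at 0.045. Rod 14 mm thick, 168 long, level, 16 mm in front of the gate's face; 1 N friction. In its underside, 13 behind the nose tip, a notch 16 long, 7 deep in which the keeper's lip stands: drawn unlifted it stops within 8 mm. The nose is out of the keeper from 0.026 up
- bolt_lift (a joint): height by which the bolt is lifted in its two worn guides, m: 0 sagging (it falls back by its own weight; rod and knob about 0.25 kg), stop at 0.014. The notch clears the keeper's lip from 0.006 up; the lift may be relaxed once the nose is out. The bolt moves up and down level and does not turn about its axis
- knob: knob of the bolt: plain steel cylinder 18 mm thick, 42 long, standing straight out of the rod to the front (along -x, level, square to the gate). Origin at the middle of its grip, on its axis, 52 in front of the gate's face, 206 above the table at rest, at cage y = -85 plus the draw; y runs along the gate to the hinge side. Guides and keeper stand out at most 31 from the gate's face. Free space above and below
- keeper_lip (a point): middle of the top edge of the keeper's bent-up lip, a plate 22 mm wide and 4 thick at cage x = -16, y = -142, 205 above the table. The keeper is a steel strap loop on the latch post, 20 mm long (cage y = -140 to -160), around the bolt's nose
- carton: loose blue cardboard carton, 115 by 165 by 55 mm, on the table to the left of the cage; origin under its centre. To be left alone.
- driver: loose black metal lamp driver, 215 by 62 by 41 mm, on the table to the right of the cage; origin under its centre. To be left alone.
- spare_board: loose blue circuit board with parts on it, 100 by 80 mm, 15 mm high, on the table in front of the cage; origin under its centre. To be left alone.
- screwdriver: loose screwdriver lying on the table in front of the cage, about 200 mm long; origin under its middle. To be left alone.

How it is judged:
On the way, in this order (a step that is already met when the one before it is completed fails the run):
1. the bolt is lifted clear of the keeper's lip while its nose is still in the keeper and the gate is shut (value of joint bolt_lift above 0.005 m and value of joint bolt below 0.022 m and value of joint gate below 0.05 rad), for 0.05 s.
2. the bolt is drawn back out of the keeper, the gate still (nearly) shut (value of joint bolt above 0.026 m and value of joint gate below 0.12 rad), for 0.05 s.
At the end, for the whole second after the job is handed in: the robot still holds the knob in its fingers (1 N or more), the bolt is still drawn (0.02 m or more) and the gate stands still, ajar by 0.19 to 0.42 rad (its free edge 5 to 11 cm out), against its closing spring (value of joint gate between 0.19 and 0.42 rad and velocity of joint gate between -0.05 and 0.05 rad/s and value of joint bolt above 0.02 m and contact force between the fingers and knob above 1 N); the arm keeps its last pose, push and grip.
It fails at once if a loose thing beside or in front of the cage is shifted by more than 20 mm (distance of any of carton, driver, spare_board, screwdriver from where it was at the start of the episode above 0.02 m).
It also fails if it takes over 32 s, if anything falls off the work surface, if the arm or the gripper's body presses on something with over 40 N, if the wrist force passes 120 N, or if a joint passes its speed limit or range.

## Working session

There is one attempt and no reset: what is moved stays moved. The work goes in short steps, Python scripts to look and compute and a tool call to move; the robot and the scene stay as the last step left them, time stands still between calls to the robot, and variables do not carry over. Pictures are saved under pics/ and viewed, at most 10 in all, crops included, and the job is handed in when it is done.

Besides the shell and the picture viewer there is one more tool, called after ">>>" as a command line: name --argument value ..., lists and objects as JSON in quotes. jog_arm: Moves the arm, as the interface text tells. Its arguments: {"type":"object","properties":{"rows":{"type":"array","items":{"type":"array","items":{"type":"array","items":{"type":"number"}}}},"jaw":{"type":"number"},"grip_force":{"type":"number"}},"required":["rows"]}

```bash
mkdir -p pics; cat > h.py <<'E'
import numpy as np, cv2
from scipy.spatial.transform import Rotation as R
from rig import telemetry, optics, env
def ray(c,u,v):
    f=240/np.tan(np.radians(c["vfov"])/2)
    d=np.array([(u-c["cx"])/f,(v-c["cy"])/f,1.]); d/=np.linalg.norm(d)
    rot=np.array(c["rotation"]); 
    return np.array(c["position"]),rot@d
def onz(c,u,v,z):
    p,d=ray(c,u,v); return p+d*(z-p[2])/d[2]
def proj(c,P):
    f=240/np.tan(np.radians(c["vfov"])/2)
    q=np.array(c["rotation"]).T@(np.array(P)-np.array(c["position"])); return c["cx"]+f*q[0]/q[2],c["cy"]+f*q[1]/q[2]
E
python3 - <<'E'
from h import *
import pickle
C={}
for n in("top","side"):
    c=optics.camera(n);C[n]=c
    cv2.imwrite(f"pics/{n}.png",c["img"][...,::-1]);print(n,c["vfov"],c["cx"],c["cy"],c["position"],np.array(c["rotation"]).round(3).tolist())
pickle.dump(C,open("c.pkl","wb"))
print(telemetry.get_state())
E
```

```text
top 45.681048458829196 332.60102567757224 241.09597952488036 [0.42622173 0.0193601  1.29410297] [-2.18, 2.134, -0.142]
side 54.48075684915976 310.35307599115345 229.62062179880735 [0.25297176 0.67334207 0.78907573] [-0.54, 2.649, -1.206]
{'time': 0.1, 'joint_positions': array([-1.37977897e+00,  2.59251733e-01,  1.53594948e+00, -5.50280427e-05,
        1.34801493e+00, -2.02816132e-01]), 'joint_vel': array([-0.00226133, -0.00073954, -0.00268526, -0.00100289,  0.00058973,
       -0.00015617]), 'effort': array([ 1.24403236e-03, -4.38212943e+01, -2.84645963e+01,  7.19811721e-02,
        3.63373803e-02, -4.94937024e-05]), 'eef_pos': array([ 0.21096104, -0.50744458,  0.24292041]), 'tcp_rot': array([-3.07928355e+00, -6.14343010e-01,  6.92045408e-05]), 'ft_force': array([ 0.54416875, -0.24020211,  0.25737841]), 'wrist_torque': array([-0.0499571 , -0.00560813, -0.00284984]), 'finger_force': 0.0, 'gripper_width': 0.09231089354669289}
```

View pics/top.png

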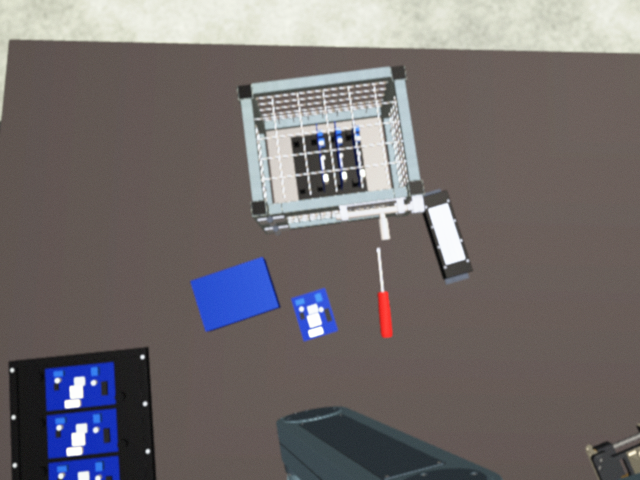

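View pics/side.png

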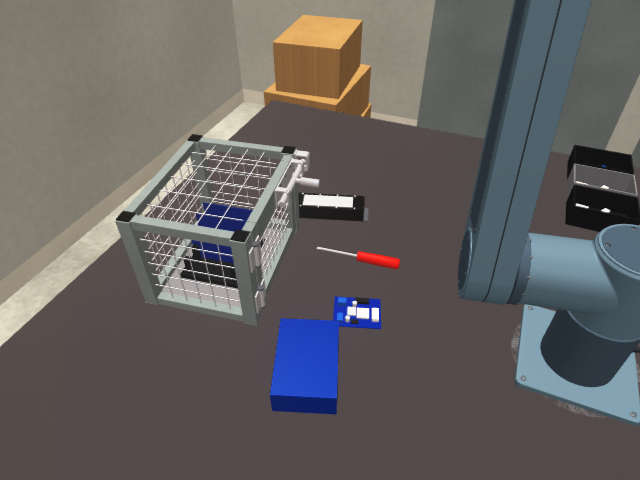

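The top view shows the cage with its corner caps at about (259,209), (417,187), (245,91) and (399,72). The knob runs from about (383,215) to (386,239). The side view shows the knob's tip near (318,183). The rotation is given as a rotation vector.

```bash
sed -i 's/rot=np.array(c\["rotation"\]);/rot=R.from_rotvec(c["rotation"]).as_matrix()/; s/np.array(c\["rotation"\]).T@/R.from_rotvec(c["rotation"]).as_matrix().T@/' h.py
python3 - <<'E'
from h import *
import pickle
C=pickle.load(open("c.pkl","rb"));t=C["top"];s=C["side"]
# black caps: contours in the cage region
g=t["img"].max(2); m=((g<50)*255).astype(np.uint8); m[:60]=0;m[230:]=0
for k in cv2.findContours(m,0,2)[0]:
    if cv2.contourArea(k)>40: x=cv2.boundingRect(k);print("dark",x,onz(t,x[0]+x[2]/2,x[1]+x[3]/2,.239).round(4))
P={n:onz(t,*uv,.239) for n,uv in dict(FL=(259,209),FR=(417,187),BL=(245,91),BR=(399,72)).items()}
for n in P: print(n,P[n].round(4))
for a,b in(("FL","FR"),("BL","BR"),("FL","BL"),("FR","BR")):
    d=P[b]-P[a];print(a,b,np.linalg.norm(d).round(3),np.degrees(np.arctan2(d[1],d[0])).round(1))
a=onz(t,383,213,.206);b=onz(t,386,239,.206);print("knob",a,b,np.degrees(np.arctan2(*(a-b)[[1,0]])))
print("knob tip side",onz(s,318,183,.206))
cv2.imwrite("pics/z.png",np.hstack([cv2.resize(t["img"][170:260,330:430],(400,360),interpolation=2),cv2.resize(s["img"][140:230,250:350],(400,360),interpolation=2)])[...,::-1])
E
```

```text
dark (239, 86, 12, 12) [0.8481 0.1916 0.239 ]
FL [0.6195 0.1561 0.239 ]
FR [ 0.6683 -0.1409  0.239 ]
BL [0.8501 0.1917 0.239 ]
BR [ 0.8955 -0.1055  0.239 ]
FL FR 0.301 -80.7
BL BR 0.301 -81.3
FL BL 0.233 8.8
FR BR 0.23 8.9
knob [ 0.62293694 -0.08011489  0.206     ] [ 0.57222367 -0.08639106  0.206     ] 7.054935838729952
knob tip side [ 0.57361106 -0.08898073  0.206     ]
```

View pics/z.png

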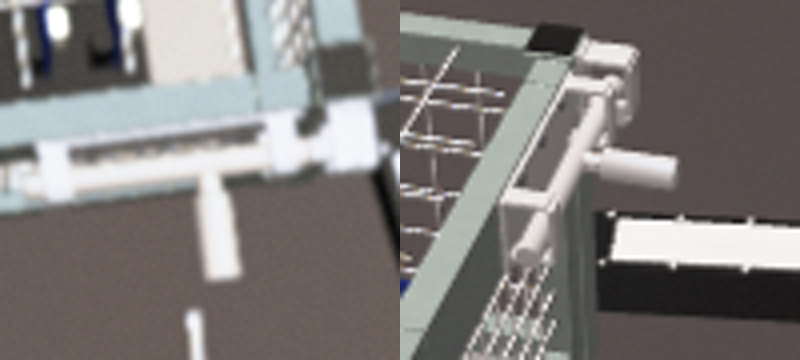

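The cage yaw is 8.9° and its origin is near (.629, .005), which puts the knob at about (.591, -.087). The knob tip agrees in both views to about 3 mm. I'll grasp from above, with the jaws closing along cage y.

```bash
cat >> h.py <<'E'
YAW=np.radians(8.9); O=np.array([.6291,.0053,0]); CR=R.from_euler('z',YAW).as_matrix()
def cage(x,y,z): return O+CR@np.array([x,y,z])
def tool(th=0):  # tool down, y along +-cage y (nearest to now), turned with the gate
    s=telemetry.get_state(); now=R.from_rotvec(s["tcp_rot"]); best=None
    for k in(0,np.pi):
        T=R.from_euler('z',YAW-th+k)*R.from_euler('x',np.pi)
        m=(now.inv()*T).magnitude()
        if best is None or m<best[0]: best=(m,T)
    return best[1]
def plan(p,T):
    s=telemetry.get_state(); now=R.from_rotvec(s["tcp_rot"])
    print("shift",(now.inv().apply(p-s["eef_pos"])/.1).round(3),"turn",((now.inv()*T).as_rotvec()/np.radians(60)).round(3),"j6",s["joint_positions"][5].round(2),"t",s["time"])
E
python3 - <<'E'
from h import *
plan(cage(-.052,-.085,.300),tool())
s=telemetry.get_state();print(R.from_rotvec(s["tcp_rot"]).as_matrix().round(2), tool().as_matrix().round(2))
E
```

```text
shift [ 5.123 -2.428 -0.566] turn [-0.002 -0.     0.228] j6 -0.2 t 0.1
[[ 0.92  0.38 -0.  ]
 [ 0.38 -0.92  0.  ]
 [ 0.   -0.   -1.  ]] [[ 0.99  0.15  0.  ]
 [ 0.15 -0.99 -0.  ]
 [-0.    0.   -1.  ]]
```

>>> jog_arm --rows '[[[0.35,-0.16,-0.3,0,0,0],[0.7,-0.32,-0.57,0,0,0],[1,-0.48,-0.57,0,0,0],[1,-0.48,-0.57,0,0,0]]]' --jaw 65

```text
time: 0.43
eef_pos: [0.2886, -0.4215, 0.303]
tcp_rot: [3.078, 0.62, 0.005]
ft_force: [0.2, 0.8, -0.8]
gripper_width: 0.0706
finger_force: 0.0
```

>>> jog_arm --rows '[[[0.35,-0.16,0,0,0,0],[0.7,-0.32,0,0,0,0],[1,-0.48,0,0,0,0],[1,-0.48,0,0,0,0]]]'

```text
time: 0.77
eef_pos: [0.3616, -0.338, 0.3003]
tcp_rot: [-3.077, -0.621, -0.003]
ft_force: [-0.1, -0.0, -0.4]
gripper_width: 0.0604
finger_force: 0.0
```

>>> jog_arm --rows '[[[0.35,-0.16,0,0,0,0],[0.7,-0.32,0,0,0,0],[1,-0.48,0,0,0,0],[1,-0.48,0,0,0,0]]]'

```text
time: 1.1
eef_pos: [0.4352, -0.2559, 0.3001]
tcp_rot: [-3.077, -0.621, -0.002]
ft_force: [0.0, 0.1, -0.6]
gripper_width: 0.0604
finger_force: 0.0
```

>>> jog_arm --rows '[[[0.35,-0.16,0,0,0,0.08],[0.7,-0.32,0,0,0,0.16],[1,-0.48,0,0,0,0.23],[1,-0.48,0,0,0,0.23],[1,-0.48,0,0,0,0.23]]]'

```text
time: 1.52
eef_pos: [0.5069, -0.1767, 0.2999]
tcp_rot: [-3.132, -0.246, 0.002]
ft_force: [0.3, 0.5, -0.2]
gripper_width: 0.0603
finger_force: 0.0
```

```bash
python3 - <<'E'
from h import *
print(telemetry.get_state()["eef_pos"])
plan(cage(-.052,-.085,.300),tool())
E
```

```text
[ 0.50692576 -0.17674585  0.29989935]
shift [ 0.97  -0.758 -0.002] turn [-0.     0.001  0.001] j6 0.87 t 1.5167
```

>>> jog_arm --rows '[[[0.32,-0.25,0,0,0,0],[0.64,-0.5,0,0,0,0],[0.9,-0.7,0,0,0,0],[0.97,-0.76,0,0,0,0],[0.97,-0.76,0,0,0,0],[0.97,-0.76,0,0,0,0]]]'

```text
time: 2.02
eef_pos: [0.5903, -0.0888, 0.3001]
tcp_rot: [3.132, 0.24, -0.003]
ft_force: [-0.4, 0.9, -0.2]
gripper_width: 0.0605
finger_force: 0.0
```

```bash
python3 - <<'E'
from h import *
s=telemetry.get_state();print(s["eef_pos"])
c=optics.camera("wrist");M=np.array(c["tool_from_camera"]);print(M.round(3),c["vfov"],c["cx"],c["cy"])
f=240/np.tan(np.radians(c["vfov"])/2)
T=R.from_rotvec(s["tcp_rot"]).as_matrix();im=c["img"].copy()
def pw(P):
    q=T.T@(P-s["eef_pos"]);q=M[:3,:3].T@(q-M[:3,3]);a=np.arctan2(np.hypot(q[0],q[1]),q[2]);d=q[:2]/np.hypot(*q[:2]);return np.array([c["cx"],c["cy"]])+f*a*d
for x in(-.073,-.031):
    u=pw(cage(x,-.085,.206));print("knob pred",x,u);cv2.circle(im,tuple(int(i) for i in u),3,(255,0,0),-1)
cv2.imwrite("pics/w1.png",im[...,::-1])
E
```

```text
[ 0.59025881 -0.08882563  0.30011294]
[[ 0.001 -0.957 -0.29   0.081]
 [ 1.     0.001  0.     0.   ]
 [ 0.    -0.29   0.957 -0.141]
 [ 0.     0.     0.     1.   ]] 65.70646984690485 314.528349231822 238.8905765170496
knob pred -0.073 [311.01397046 279.97132234]
knob pred -0.031 [310.73883946 220.65191622]
```

View pics/w1.png

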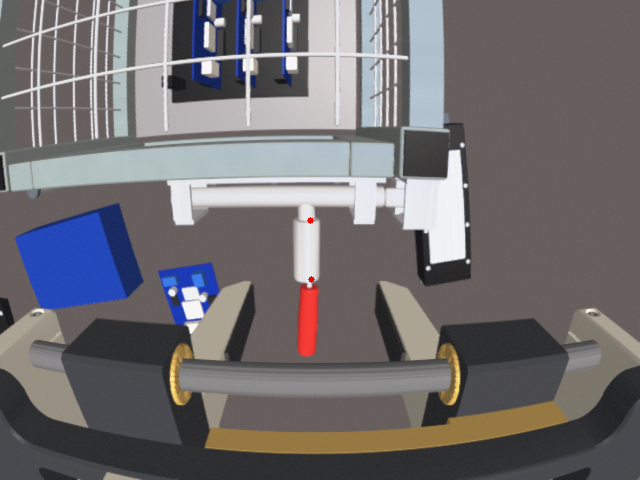

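The knob spans about columns 294–319 (centre ≈ 307) and rows 205–282. My prediction was column 311, so the knob lies about 3 mm further to cage +y. I'll correct that and descend.

```bash
python3 - <<'E'
from h import *
plan(cage(-.052,-.0823,.212),tool())
E
```

```text
shift [ 0.014 -0.05   0.883] turn [ 0.001  0.001 -0.003] j6 1.08 t 2.0667
```

>>> jog_arm --rows '[[[0.01,-0.05,0,0,0,0],[0.01,-0.05,0.2,0,0,0],[0.01,-0.05,0.4,0,0,0],[0.01,-0.05,0.6,0,0,0],[0.01,-0.05,0.78,0,0,0],[0.01,-0.05,0.88,0,0,0],[0.01,-0.05,0.88,0,0,0],[0.01,-0.05,0.88,0,0,0]]]'

```text
time: 2.73
eef_pos: [0.5909, -0.0828, 0.2129]
tcp_rot: [-3.133, -0.239, 0.001]
ft_force: [-0.7, 0.1, -0.4]
gripper_width: 0.0603
finger_force: 0.0
```

>>> jog_arm --rows '[[[0,0,0,0,0,0],[0,0,0,0,0,0],[0,0,0,0,0,0],[0,0,0,0,0,0],[0,0,0,0,0,0],[0,0,0,0,0,0],[0,0,0,0,0,0],[0,0,0,0,0,0]]]' --jaw 0 --grip_force 35

```text
time: 3.4
eef_pos: [0.5914, -0.0822, 0.2128]
tcp_rot: [3.132, 0.24, 0.0]
ft_force: [0.2, -0.3, 0.6]
gripper_width: 0.017
finger_force: 35.0
```

The knob is gripped. Next I lift it 10 mm.

>>> jog_arm --rows '[[[0,0,-0.03,0,0,0],[0,0,-0.06,0,0,0],[0,0,-0.1,0,0,0],[0,0,-0.1,0,0,0],[0,0,-0.1,0,0,0],[0,0,-0.1,0,0,0]]]'

```text
time: 3.9
eef_pos: [0.5913, -0.0821, 0.2226]
tcp_rot: [-3.132, -0.24, 0.0]
ft_force: [-0.4, -0.5, -3.1]
gripper_width: 0.017
finger_force: 35.0
```

```bash
python3 - <<'E'
from h import *
s=telemetry.get_state();print(s["eef_pos"],s["ft_force"],s["gripper_width"])
c=optics.camera("side")
cv2.imwrite("pics/s2.png",cv2.resize(c["img"][130:230,250:350],(600,600),interpolation=2)[...,::-1])
E
```

```text
[ 0.59126333 -0.08210377  0.22261764] [-0.40586022 -0.54014853 -3.1139389 ] 0.01704610917817947
```

View pics/s2.png

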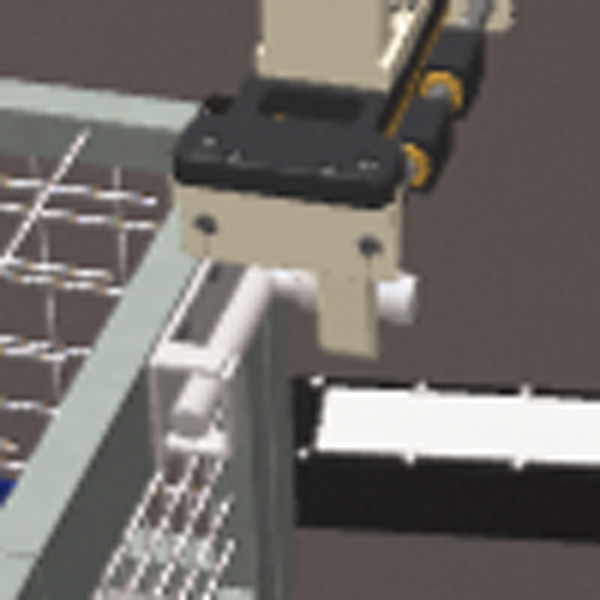

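The rod's end (190,415) now sits high in its guide and the fingers hold the knob. The wrist carries 3 N, which matches the bolt's weight. Next I draw it 36 mm along tool -y.

>>> jog_arm --rows '[[[0,-0.06,0,0,0,0],[0,-0.12,0,0,0,0],[0,-0.18,0,0,0,0],[0,-0.24,0,0,0,0],[0,-0.3,0,0,0,0],[0,-0.36,0,0,0,0],[0,-0.36,0,0,0,0],[0,-0.36,0,0,0,0],[0,-0.36,0,0,0,0]]]'

```text
time: 4.7
eef_pos: [0.5857, -0.0461, 0.2226]
tcp_rot: [-3.132, -0.241, 0.0]
ft_force: [0.3, 0.9, -1.1]
gripper_width: 0.0166
finger_force: 35.0
```

```bash
python3 - <<'E'
from h import *
s=telemetry.get_state()
p=CR.T@(s["eef_pos"]-O);print("cage",p.round(4),s["ft_force"].round(2),s["wrist_torque"].round(2),s["gripper_width"])
h=np.array([0,.134,0]);now=R.from_rotvec(s["tcp_rot"])
for th in(.05,.1,.15,.2,.25,.3):
    q=h+R.from_euler('z',-th).apply(p-h); d=now.inv().apply(CR@(q-p))/.1
    print(th,d.round(3),"turn z",round(th/np.radians(60),3))
E
```

```text
cage [-0.0508 -0.044   0.2226] [ 0.31  0.91 -1.11] [ 0.16 -0.05 -0.01] 0.016646375763056526
0.05 [-0.088 -0.027  0.   ] turn z 0.048
0.1 [-0.175 -0.059  0.   ] turn z 0.095
0.15 [-0.261 -0.095  0.   ] turn z 0.143
0.2 [-0.344 -0.136  0.   ] turn z 0.191
0.25 [-0.425 -0.18   0.   ] turn z 0.239
0.3 [-0.504 -0.229  0.   ] turn z 0.286
```

The bolt is drawn 36 mm with only about 1 N of resistance. Next I swing the gate to about 0.3 rad along the arc.

>>> jog_arm --rows '[[[-0.045,-0.013,0,0,0,0.024],[-0.088,-0.027,0,0,0,0.048],[-0.132,-0.043,0,0,0,0.072],[-0.175,-0.059,0,0,0,0.095],[-0.218,-0.077,0,0,0,0.119],[-0.261,-0.095,0,0,0,0.143],[-0.303,-0.115,0,0,0,0.167],[-0.344,-0.136,0,0,0,0.191],[-0.385,-0.158,0,0,0,0.215],[-0.425,-0.18,0,0,0,0.239],[-0.465,-0.204,0,0,0,0.262],[-0.504,-0.229,0,0,0,0.286],[-0.504,-0.229,0,0,0,0.286],[-0.504,-0.229,0,0,0,0.286],[-0.504,-0.229,0,0,0,0.286],[-0.504,-0.229,0,0,0,0.286]]]'

```text
time: 6.03
eef_pos: [0.5328, -0.0319, 0.2228]
tcp_rot: [3.133, -0.23, 0.001]
ft_force: [2.4, -0.2, -2.9]
gripper_width: 0.0172
finger_force: 35.0
```

```bash
python3 - <<'E'
from h import *
s=telemetry.get_state();print(s["eef_pos"],s["ft_force"].round(2),s["wrist_torque"].round(2),s["gripper_width"],abs(s["joint_vel"]).max())
a=optics.camera("side")["img"][110:260,220:370];b=optics.camera("top")["img"][150:250,230:430]
cv2.imwrite("pics/s3.png",np.hstack([cv2.resize(a,(320,320),interpolation=2),cv2.resize(b,(480,240),interpolation=2)[:240].copy() if 0 else np.pad(cv2.resize(b,(480,240),interpolation=2),((0,80),(0,0),(0,0)))])[...,::-1])
for th in(.19,.3,.42):print(th,[np.round(proj({**optics.camera("top")},O+CR@(np.array([0,.134,0])+R.from_euler('z',-th).apply([0,-.266,.206]))),0)])
E
```

```text
[ 0.53276592 -0.0318601   0.22276705] [ 2.43 -0.21 -2.89] [ 0.02 -0.43  0.09] 0.017156479734531088 0.00358602035055299
0.19 [array([408., 226.])]
0.3 [array([406., 241.])]
0.42 [array([403., 257.])]
```

View pics/s3.png

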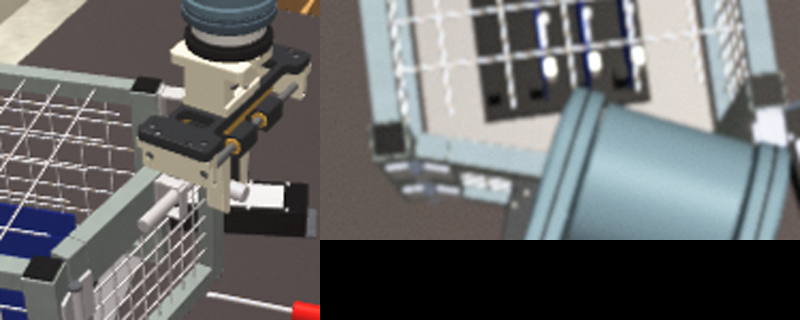

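The left crop shows the gate standing ajar, the rod drawn past its guide at (160,215), and the knob held in the fingers. The 2.4 N pull matches the spring at about 0.3 rad, and the arm is still. I'm handing in.

```bash
python3 -c "
from rig import env
print(env.close_job())"
```

```text
the job is handed in; nothing more can be done
None
```

I lifted the bolt, drew it about 36 mm out of the keeper and swung the gate to about 0.3 rad (free edge about 8 cm out). The arm is still holding the knob there, and the job is handed in; no verdict came back.

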